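Unclip the pill magazine from its child-locked dispenser

TASK

Take the white pill magazine out of the leaning black dispenser: its child lock lets go only while the magazine is pushed down into its socket against the spring (to the bottom is fine, but do not ram it) and the two orange release buttons on its sides are squeezed right in, and the buttons must stay squeezed while you pull the magazine straight out along its lean. Then set it down upright on the floor of the blue tray, letting go only once it stands there, and leave the other things on the ledge where they are.

Things in the scene. Friction and masses are not known exactly. Their poses are not given: they have to be found in the camera images.
- magazine: white box 36 (x) x 36 (y) x 100 mm (z), about 110 g, tablet windows on its x faces, an orange release button on its +y and on its -y side. Origin: centre of its underside; z runs up along it (leaning 20 degrees while in the socket, where it sits 25 mm deep)
- button_left (a joint): orange spring button on the magazine's +y side: 20 mm wide (x), from 50 to 74 mm above the underside, standing 9 mm out (54 mm over both buttons, 39 mm when both are fully in). 0 = out, 0.0075 m = fully in; 3 N to start, 7.5 N to hold fully in. It carries a hook low on the magazine that is clear of the socket's lip from about 0.006 m on
- button_right (a joint): the like button on the magazine's -y side; same sizes, values and forces
- grip_point (a point): point on the magazine's axis midway between the middles of the two buttons, 62 mm above its underside; axes as the magazine's
- dispenser: black pill dispenser fixed to the ledge, base 130 (x) x 116 (y) mm, 24 mm high, with a 62 mm high housing along its +x edge; its -x side faces the robot. Origin: centre under the base; upright frame.
- socket: the dispenser's socket, leaning 20 degrees to its -x side: outer 60 (x) x 64 (y), opening 38 x 38 mm. Origin: centre of its floor; z along the lean, rim at 34 mm. Magazine's underside: at rest z = 9 mm, hooks trapped, buttons go in 1 to 2 mm only. They go right in once it is pushed down 3 to 7 mm: the depth differs each time, unseen, to be felt; a hard stop comes 1 mm deeper.
- spring_plate (a joint): sprung steel plate under the magazine, how far it is pushed in: about 0 at rest (pushing up with 4 N), then 0.7 N more per mm (7 to 10 N at the stop, plus a few N of friction while the buttons are squeezed; a push of about 15 N reaches the stop); -0.004 m is its upper end, when the magazine is unclipped or out. Socket and hooks are of slick plastic
- tray: blue tray with a black rubber floor, fixed to the ledge, 120 (x) x 130 (y) x 16 mm high, walls 4 mm thick. Origin: centre of its underside
- tray_floor (a point): centre of the tray's floor, 7 mm above the ledge; axes as the tray's
- magnifier: round glass magnifier with a steel rim (88 mm across, 10 mm thick) and a black handle 85 mm long along its +x, lying flat; origin under the centre of the lens
- ring_cone: white ceramic ring cone, 80 mm tall, foot 60 mm across; origin under its centre
- hair_clip: steel hair clip 70 x 16 x 8 mm lying flat along its x; origin under its centre
- comb: red comb 150 x 35 x 5 mm lying flat along its x; origin under its middle
- tumbler: blue ceramic tumbler, 68 mm across, 90 mm tall, standing; origin under its centre
- cream_jar: white ceramic jar, 56 mm across, 45 mm tall; origin under its centre
Things that resemble listed ones, but are neither listed nor needed, are in the scene too. What is shaped like the tray but red is not meant.

How it is judged:
By the outcome, as a careful person would: the job done as asked, in the order asked, and still so for the second after the job is handed in, with the robot touching nothing.
It also fails if it takes over 45 s, if anything falls off the work surface, if the arm or the gripper's body presses on something with over 40 N, if the wrist force passes 120 N, or if a joint passes its speed limit or range.

ROBOT

A 7-joint arm with a two-finger parallel gripper is mounted at the origin on the work surface. World frame = base frame: x ahead of the robot, y to its left, z up, the work surface at z = 0. Lengths are in m, angles in rad, forces in N, time in s.
With the tool pointing down it reaches from about 0.4 to 0.85 m from the base axis. Payload 4.5 kg.
Tool frame: the origin (TCP) lies at the very end of the fingers, on their centre line; the grasp point (between the pads) lies 19 mm behind it (tcp_to_grasp is the z of the grasp point in the tool frame, in m); z points along the fingers, y is the line along which they close (so a half turn about z gives the same grasp; the last joint's range is limited). The gripper opens to 88 mm and grips with 3 to 60 N. Pads are 18 mm wide; open, the fingers measure 123 mm over their backs; the gripper's body (75 mm by 187 mm) begins 45 mm behind the grasp point.
Start: joints at [1.371, 0.689, -0.195, 1.565, 0.157, 0.902, -0.215], TCP at [0.145, -0.608, 0.239] pointing down, gripper open.
Joint ranges: [-3.01, 3.01], [-0.46, 2.08], [-1.47, 1.51], [0.13, 2.56], [-1, 4.14], [0.04, 2.09], [-2.66, 2.66]. Speed limits (rad/s): [2.57, 2.57, 3.14, 3.14, 3.14, 3.14, 3.14].

INTERFACE

Orientations are given as a unit quaternion [x, y, z, w].
In Python, from plant import * gives the robot as it stands. The module is installed in compiled form; this text tells all that it offers.
- The arm moves only by the shell command python3 -m jog 'ROWS' [OPENING] [FORCE]. ROWS is JSON, a list that holds one entry, the list of rows, each a list of 6 numbers: the shift along the tool's x, y, z in m, then the turn, a rotation vector about the tool's x, y, z in rad. In form: [[[dx, dy, dz, ax, ay, az], ...]]. A call has 1 to 12 rows; each row shifts and turns the commanded pose from where the row before left it, along the tool's axes as they then stand; what a row does not reach is not made up. A row lasts 1/8 s, in which the tool goes at most 62.5 mm and 10.7 degrees, less where a joint would pass 70% of its speed; a pose out of reach is approached as far as the arm can. A call with a gripper value outside its range is refused whole. OPENING is the finger opening in m, from 0 to 0.0881, set as the call begins (- or left out, the last holds). The fingers move at their own pace and stop on an object; FORCE is the grip in N (left out, the last holds). Time passes only in rows, so rows that do not move let the fingers close. It gives the time, the measured TCP pose, the force, the opening and the grip force at its end, in the units of the state.
- get_state(): the state, without advancing time (a new reading comes with each control period).
- snapshot(name): name is "side" or "top"; returns a dict with "frame" (384x512x3 uint8, red, green, blue), "mtx" (3x3 intrinsics, pixels), "D" ([k1, k2, p1, p2, k3] as OpenCV has them; the pictures are not rectified), "xyz" and "orientation" of the camera in the world. Camera axes: x right, y down, z forward; pixel columns grow to the right and rows downward; lengths in m; the calibration is good to about 2 mm. A picture is of the moment at which its call begins. There is no depth.
- finish_job(): hands the job in; it is judged then, once.
The state is a dict: "clock": time; "q": joint angles; "qd": joint speeds; "joint_torque": joint torques, N m; "tool_pos": TCP position; "eef_rot": TCP orientation; "contact_force": force on the tool from outside, world axes, zero at the start; "moment": the same for the moment, N m; "opening": opening from 0.0 (shut) to 1.0 (fully open); "finger_force": force on a finger pad.
Only numpy, scipy, OpenCV 4.12 (cv2) and the standard library are available. Lean on these libraries where they do the work, as an engineer would, in place of code of your own. Each camera call takes 0.05 s, during which the arm holds its last target. There are 200 camera calls.

## Working session

There is one attempt and no reset: what is moved stays moved. The work goes in short steps, Python scripts to look and compute and a shell command to move; the robot and the scene stay as the last step left them, time stands still between calls to the robot, and variables do not carry over. Pictures are saved under pics/ and viewed, at most 10 in all, crops included, and the job is handed in when it is done.

```bash
mkdir -p pics
cat > h.py <<'E'
from plant import *
import numpy as np, cv2
from scipy.spatial.transform import Rotation as R
def snap(n,f=None):
    s=snapshot(n)
    if f: cv2.imwrite('pics/'+f,cv2.cvtColor(s['frame'],cv2.COLOR_RGB2BGR))
    return s
def ray(s,px):
    u=cv2.undistortPoints(np.array([[px]],float),np.array(s['mtx']),np.array(s['D']))[0,0]
    d=R.from_quat(s['orientation']).apply([u[0],u[1],1]); return np.array(s['xyz']),d/np.linalg.norm(d)
def onz(s,px,z):
    o,d=ray(s,px); return o+d*(z-o[2])/d[2]
def tri(s1,p1,s2,p2):
    o1,d1=ray(s1,p1);o2,d2=ray(s2,p2)
    t=np.linalg.lstsq(np.c_[d1,-d2],o2-o1,rcond=None)[0]
    a=o1+t[0]*d1;b=o2+t[1]*d2; return (a+b)/2,np.linalg.norm(a-b)
E
python3 - <<'E'
from h import *
import cv2
a=snap('side');b=snap('top')
for n,s in(('side',a),('top',b)):
    print(n,np.round(s['xyz'],3),np.round(R.from_quat(s['orientation']).as_matrix(),2).tolist(),s['mtx'])
    cv2.imwrite(f'pics/{n}0.png',cv2.resize(cv2.cvtColor(s['frame'],cv2.COLOR_RGB2BGR),(768,576)))
st=get_state();print(st)
E
```

```text
side [ 0.465 -0.998  0.91 ] [[1.0, -0.08, 0.07], [-0.1, -0.63, 0.77], [-0.02, -0.77, -0.64]] [[457.35245656   0.         256.82767008]
 [  0.         457.35245656 194.82049443]
 [  0.           0.           1.        ]]
top [ 0.398 -0.024  1.496] [[-0.0, -0.99, 0.1], [-1.0, 0.0, 0.01], [-0.01, -0.1, -0.99]] [[420.9534696    0.         261.67247572]
 [  0.         420.9534696  187.76362153]
 [  0.           0.           1.        ]]
{'clock': 0.1, 'q': array([ 1.3707976 ,  0.68989882, -0.19453004,  1.56620197,  0.15734598,
        0.90249473, -0.21509627]), 'qd': array([-0.00159968, -0.00154693, -0.0008317 , -0.00165497, -0.00113624,
        0.00129786, -0.00020471]), 'joint_torque': array([-3.35462886e-03, -5.28501320e+01, -1.27140652e+00, -1.53837436e+01,
       -5.25110832e-02,  2.00794362e-03,  3.09197378e-05]), 'tool_pos': array([ 0.14462321, -0.60747673,  0.23800144]), 'eef_rot': array([ 9.93168219e-01,  1.16688660e-01, -1.65108652e-04, -7.86294305e-04]), 'contact_force': array([-0.01043867, -0.04817714, -0.374586  ]), 'moment': array([-0.00495746,  0.02525784, -0.06852507]), 'finger_force': 0.0, 'opening': 0.9969498424145417}
```

View pics/side0.png

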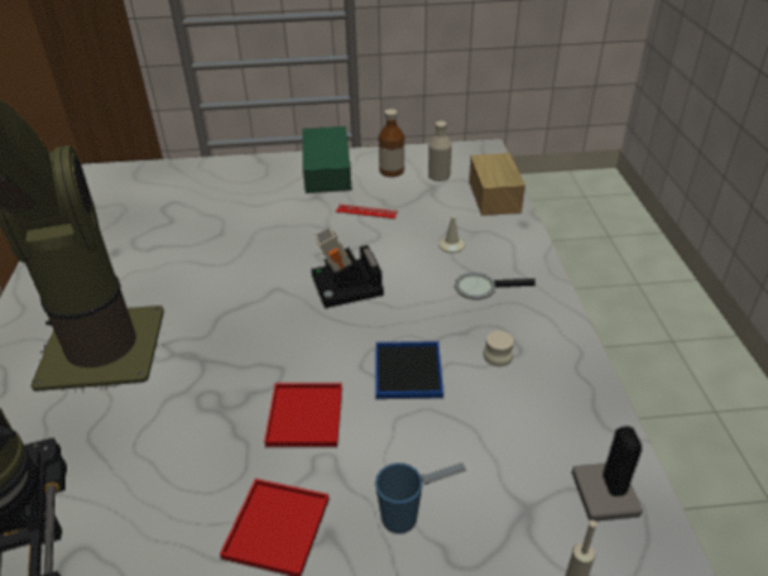

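View pics/top0.png

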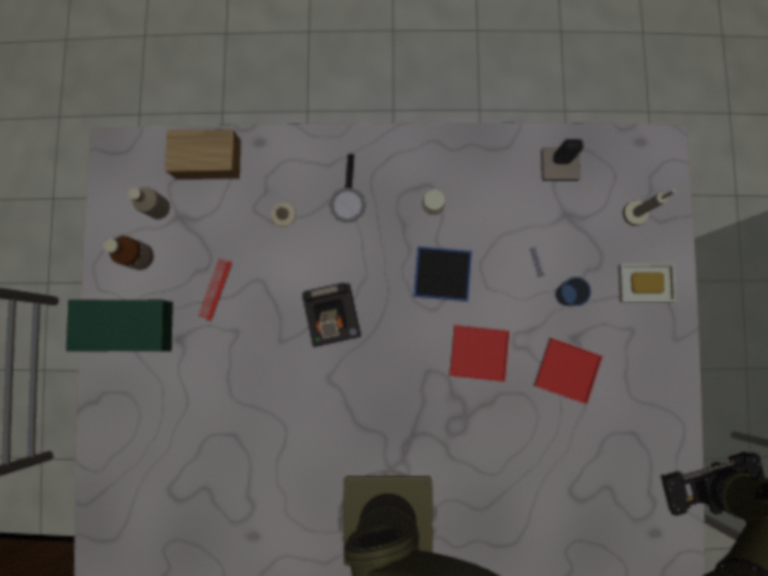

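The side view shows the dispenser with its white/orange magazine at about (345,275), the only blue tray at (409,370) and red decoys at (305,414) and (275,527). The top view shows the dispenser at (331,315) and the blue tray at (442,273). Next I measure both and confirm them with a crop.

Run:
```python
from h import *
a=snap('side');b=snap('top')
def big(m,box=None):
    m=m.astype(np.uint8)
    if box: k=np.zeros_like(m);x0,y0,x1,y1=box;k[y0:y1,x0:x1]=1;m=m*k
    n,l,st,c=cv2.connectedComponentsWithStats(m)
    i=1+np.argmax(st[1:,4]);return (l==i).astype(np.uint8),c[i],st[i]
def rect(m):
    c=max(cv2.findContours(m,0,cv2.CHAIN_APPROX_NONE)[0],key=cv2.contourArea);return cv2.minAreaRect(cv2.convexHull(c))
ht=cv2.cvtColor(b['frame'],cv2.COLOR_RGB2HSV).astype(int);hs=cv2.cvtColor(a['frame'],cv2.COLOR_RGB2HSV).astype(int)
# tray in top
m,c,s=big(((ht[...,0]>100)&(ht[...,0]<130)&(ht[...,1]>110)),(260,150,330,215));r=rect(m);print('tray px',r)
P=np.array([onz(b,p,0.016) for p in cv2.boxPoints(r)]);print(P.round(3).tolist(),P.mean(0).round(4),[np.linalg.norm(P[i]-P[i-1]).round(3) for i in range(4)])
# dispenser
m,c,s=big((ht[...,2]<75),(190,180,250,240));r=rect(m);print('disp',r,s)
P=np.array([onz(b,p,0.024) for p in cv2.boxPoints(r)]);print(P.round(3).tolist(),P.mean(0).round(4),[np.linalg.norm(P[i]-P[i-1]).round(3) for i in range(4)])
for n,h,box in(('side',hs,(200,140,265,210)),('top',ht,(190,180,250,240))):
    o=((h[...,0]>3)&(h[...,0]<20)&(h[...,1]>115)&(h[...,2]>60)).astype(np.uint8);k=np.zeros_like(o);k[box[1]:box[3],box[0]:box[2]]=1
    N,l,st,c=cv2.connectedComponentsWithStats(o*k);print(n,st[1:].tolist(),c[1:].round(1).tolist())
f=lambda s,x,y,w:cv2.resize(cv2.cvtColor(s['frame'],cv2.COLOR_RGB2BGR)[y:y+w,x:x+w],(400,400),interpolation=cv2.INTER_CUBIC)
cv2.imwrite('pics/c1.png',np.clip(np.hstack([f(a,200,145,60),f(b,195,183,50)])*1.5,0,255).astype(np.uint8))
```

```text
tray px ((298.0, 198.0), (6.0, 0.0), 180.0)
[[0.515, -0.151, 0.016], [0.515, -0.151, 0.016], [0.515, -0.13, 0.016], [0.515, -0.13, 0.016]] [ 0.5151 -0.1407  0.016 ] [np.float64(0.021), np.float64(0.0), np.float64(0.021), np.float64(0.0)]
disp ((220.2705841064453, 209.2176513671875), (38.07129669189453, 33.62422180175781), 77.47119140625) [ 202  188   39   43 1045]
[[0.529, 0.205, 0.024], [0.554, 0.09, 0.024], [0.424, 0.06, 0.024], [0.399, 0.175, 0.024]] [0.4765 0.1326 0.024 ] [np.float64(0.134), np.float64(0.118), np.float64(0.134), np.float64(0.117)]
side [[219, 165, 10, 14, 74]] [[223.8, 170.8]]
top [[224, 211, 5, 8, 25], [211, 214, 3, 8, 15]] [[226.1, 214.6], [211.8, 217.6]]
```

View pics/c1.png

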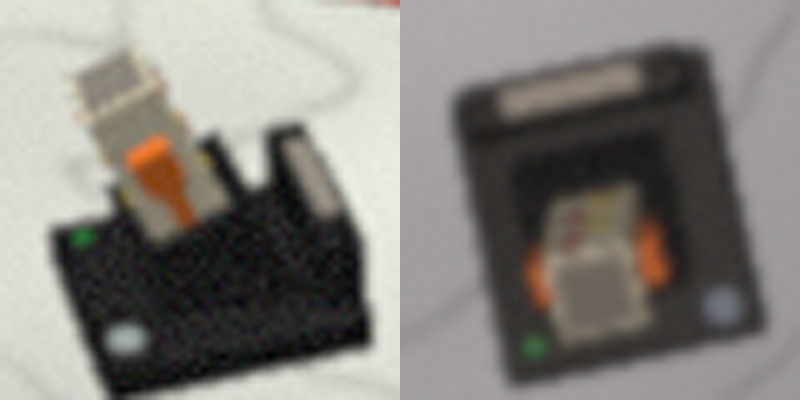

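The crops show the magazine with grey top face (side crop (108,78), top crop (598,297)) and orange buttons on its ±y sides. The housing is at the far side, so the dispenser yaw is about 13°.

Run:
```python
from h import *
a=snap('side');b=snap('top')
S=lambda x,y:((x+.5)/6.667-.5+200,(y+.5)/6.667-.5+145)
T=lambda x,y:((x-400+.5)/8-.5+195,(y+.5)/8-.5+183)
top,e=tri(a,S(110,80),b,T(597,296));print('top centre',top.round(4),e.round(4))
rb,e=tri(a,S(148,153),b,T(653,245));print('right btn upper',rb.round(4),e.round(4))
yaw=np.radians(12.9);ux=np.array([np.cos(yaw),np.sin(yaw),0]);uy=np.array([-ux[1],ux[0],0])
ax=np.cos(np.radians(20))*np.array([0,0,1])-np.sin(np.radians(20))*ux
g=top-.038*ax;print('axis',ax.round(3),'grip',g.round(4),'under',(top-.1*ax).round(4))
def proj(s,p):
    Rm=R.from_quat(s['orientation']).as_matrix().T
    return cv2.projectPoints(np.array([p]),cv2.Rodrigues(Rm)[0],-Rm@np.array(s['xyz']),np.array(s['mtx']),np.array(s['D']))[0].ravel().round(1)
for n,s in(('side',a),('top',b)): print(n,'R',proj(s,g-.027*uy),'L',proj(s,g+.027*uy))
gray=b['frame'].max(2);h=cv2.cvtColor(b['frame'],cv2.COLOR_RGB2HSV)
print(h[183,265:320:6].tolist())
m=(gray<115).astype(np.uint8);k=np.zeros_like(m);k[155:210,265:325]=1;m=m*k
c=max(cv2.findContours(m,0,cv2.CHAIN_APPROX_NONE)[0],key=cv2.contourArea);r=cv2.minAreaRect(c);print('tray',r)
P=np.array([onz(b,p,0.016) for p in cv2.boxPoints(r)]);print(P.round(3).tolist(),P.mean(0).round(4),[np.linalg.norm(P[i]-P[i-1]).round(3) for i in range(4)])
# desired tool orient: z=-ax, y=+-uy
for sg in(1,-1):
    y=sg*uy;z=-ax;x=np.cross(y,z);Rt=np.c_[x,y,z]
    st=get_state();R0=R.from_quat(st['eef_rot'])
    print(sg,(R0.inv()*R.from_matrix(Rt)).as_rotvec().round(3), 'tcp target',(g+.019*-ax).round(4),np.round(R0.as_matrix(),3).tolist())
```

```text
top centre [0.4393 0.1237 0.1391] 0.0052
right btn upper [0.4573 0.1034 0.1129] 0.0021
axis [-0.333 -0.076  0.94 ] grip [0.452  0.1266 0.1034] under [0.4727 0.1313 0.0452]
side R [222.6 170.7] L [218.  160.7]
top R [227.4 213.4] L [211.5 217.1]
[[165, 5, 106], [160, 7, 106], [110, 95, 83], [0, 11, 24], [150, 11, 24], [0, 0, 23], [0, 11, 24], [0, 0, 23], [112, 57, 98], [160, 7, 108]]
tray ((294.5, 182.0), (54.0, 59.0), 90.0)
[[0.669, -0.025, 0.016], [0.669, -0.236, 0.016], [0.476, -0.232, 0.016], [0.477, -0.024, 0.016]] [ 0.5726 -0.1292  0.016 ] [np.float64(0.193), np.float64(0.211), np.float64(0.193), np.float64(0.208)]
1 [-5.440e-01 -3.000e-03 -3.085e+00] tcp target [0.4583 0.128  0.0856] [[0.973, 0.232, -0.0], [0.232, -0.973, 0.001], [-0.0, -0.001, -1.0]]
-1 [-0.002  0.349  0.009] tcp target [0.4583 0.128  0.0856] [[0.973, 0.232, -0.0], [0.232, -0.973, 0.001], [-0.0, -0.001, -1.0]]
```

```bash
python3 -m jog '[[[0.048,-0.022,-0.0065,0,0,0],[0.048,-0.022,-0.0065,0,0,0],[0.048,-0.022,-0.0065,0,0,0],[0.048,-0.022,-0.0065,0,0,0],[0.048,-0.022,-0.0065,0,0,0],[0.048,-0.022,-0.0065,0,0,0],[0.048,-0.022,-0.0065,0,0,0],[0.048,-0.022,-0.0065,0,0,0]]]' 0.088 10
python3 - <<'E'
from h import *
b=snap('top');h=cv2.cvtColor(b['frame'],cv2.COLOR_RGB2HSV)
m=((h[...,1]>40)|(h[...,2]<60)).astype(np.uint8);k=np.zeros_like(m);k[155:210,265:325]=1;m=m*k
c=max(cv2.findContours(m,0,cv2.CHAIN_APPROX_NONE)[0],key=cv2.contourArea);r=cv2.minAreaRect(c);print('tray',r)
P=np.array([onz(b,p,0.016) for p in cv2.boxPoints(r)]);print(P.round(3).tolist(),P.mean(0).round(4),[np.linalg.norm(P[i]-P[i-1]).round(3) for i in range(4)])
E
```

```text
clock: 1.3
tool_pos: [0.4788, -0.3467, 0.291]
eef_rot: [0.993, 0.117, 0.0, 0.0]
contact_force: [0.6, -0.4, -0.4]
opening: 0.999
finger_force: 0.0
tray ((294.6689758300781, 181.97242736816406), (37.204376220703125, 34.214744567871094), 4.763641834259033)
[[0.517, -0.059, 0.016], [0.639, -0.07, 0.016], [0.627, -0.201, 0.016], [0.506, -0.189, 0.016]] [ 0.5723 -0.1297  0.016 ] [np.float64(0.131), np.float64(0.122), np.float64(0.132), np.float64(0.122)]
```

```bash
python3 -m jog '[[[0.005,-0.047,0.003,0,0,0],[0.005,-0.047,0.003,0,0,0],[0.005,-0.047,0.003,0,0,0],[0.005,-0.047,0.003,0,0,0],[0.005,-0.047,0.003,0,0,0],[0.005,-0.047,0.003,0,0,0.009],[0.005,-0.047,0.003,0,0.1,0],[0.005,-0.047,0.003,0,0.1,0],[0.005,-0.047,0.003,0,0.1,0],[0.005,-0.045,0.003,0,0.049,0],[0,0,0,0,0,0]]]'
python3 - <<'E'
from h import *
a=snap('side');b=snap('top')
f=lambda s,x,y,w:cv2.resize(cv2.cvtColor(s['frame'],cv2.COLOR_RGB2BGR)[y:y+w,x:x+w],(400,400),interpolation=cv2.INTER_CUBIC)
cv2.imwrite('pics/c2.png',np.clip(np.hstack([f(a,180,110,100),f(b,180,160,80)])*1.5,0,255).astype(np.uint8))
st=get_state();Rt=R.from_quat(st['eef_rot']);p=np.array(st['tool_pos'])
t=np.array([0.4583,.128,.0856]);print(Rt.as_matrix().round(3).tolist(),'to go tool',Rt.inv().apply(t-p).round(4),st['q'].round(2))
E
```

```text
clock: 2.72
tool_pos: [0.4206, 0.1169, 0.2637]
eef_rot: [0.979, 0.117, 0.168, -0.019]
contact_force: [-0.4, -0.4, 0.3]
opening: 1.001
finger_force: 0.0
[[0.919, 0.224, 0.325], [0.212, -0.975, 0.073], [0.333, 0.002, -0.943]] to go tool [-0.0226 -0.0078  0.181 ] [-0.49  0.32  0.1   2.38  0.24  0.11 -1.97]
```

View pics/c2.png

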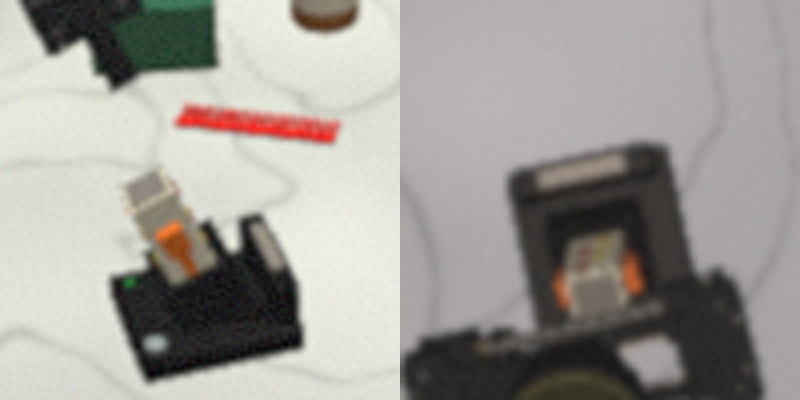

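The gripper is tilted in line above the magazine: in the top crop the magazine top is at (597,292) and the fingers straddle it on either side. Next I align laterally and descend.

```bash
python3 -m jog '[[[-0.0226,-0.009,0,0,0,-0.005],[0,0,0.03,0,0,0],[0,0,0.03,0,0,0],[0,0,0.03,0,0,0],[0,0,0.03,0,0,0],[0,0,0.02,0,0,0],[0,0,0,0,0,0]]]'
python3 - <<'E'
from h import *
a=snap('side');b=snap('top')
f=lambda s,x,y,w:cv2.resize(cv2.cvtColor(s['frame'],cv2.COLOR_RGB2BGR)[y:y+w,x:x+w],(400,400),interpolation=cv2.INTER_CUBIC)
cv2.imwrite('pics/c3.png',np.clip(np.hstack([f(a,180,120,80),f(b,180,160,80)])*1.7,0,255).astype(np.uint8))
st=get_state();Rt=R.from_quat(st['eef_rot']);p=np.array(st['tool_pos'])
t=np.array([0.4583,.1295,.0856]);print('to go tool',Rt.inv().apply(t-p).round(4),st['q'].round(2),np.round(st['contact_force'],2))
E
```

```text
clock: 3.7
tool_pos: [0.4559, 0.1264, 0.1915]
eef_rot: [0.984, 0.112, 0.136, -0.01]
contact_force: [-1.0, 0.1, -0.6]
opening: 1.0
finger_force: 0.0
to go tool [-0.0249 -0.0029  0.1037] [-0.44  0.52  0.05  2.33  0.91  0.04 -2.65] [ 0.14 -0.11  1.25]
```

View pics/c3.png

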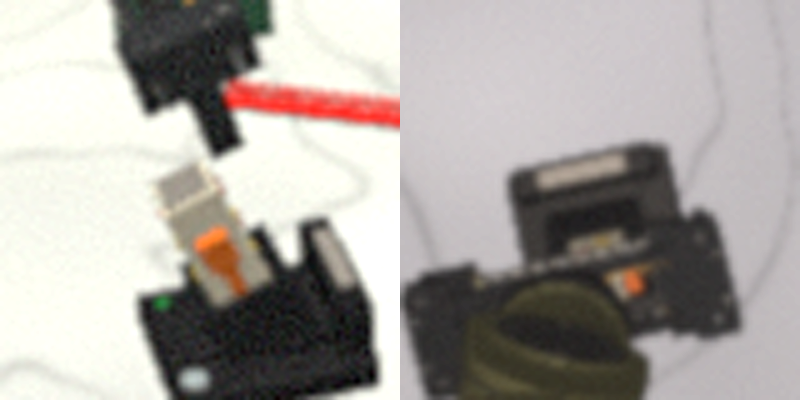

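The side crop shows the fingertips at about (225,150), short of the target. q6 has hit its 0.04 limit and q7 is at -2.65, so the wrist must be brought round to the other branch (q5 near π). I back off, straighten up and turn the tool about z to gain room in q7.

```bash
cat > st.py <<'E'
from h import *
st=get_state();Rt=R.from_quat(st['eef_rot']);z=Rt.as_matrix()
az=np.arctan2(st['tool_pos'][1],st['tool_pos'][0])
o=np.array([np.cos(az),np.sin(az),0]);l=np.array([-o[1],o[0],0])
print('t',round(st['clock'],2),'q',st['q'].round(2),'p',np.round(st['tool_pos'],4),'out/left tilt',np.degrees([z[:,2]@o,z[:,2]@l]).round(1))
print('R',z.round(3).tolist(),'F',np.round(st['contact_force'],1),'grip',round(st['finger_force'],1),'open mm',round(st['opening']*88.1,1))
E
python3 -m jog '[[[0,0,-0.04,0,-0.12,0],[0,0,-0.03,0,-0.12,0],[0,0,0,0,-0.08,0.1],[0,0,0,0,0,0.18],[0,0,0,0,0,0.18]]]'; python3 st.py
```

```text
clock: 4.42
tool_pos: [0.4505, 0.1232, 0.2114]
eef_rot: [0.992, -0.122, 0.03, -0.0]
contact_force: [-0.4, 0.1, 0.1]
opening: 0.999
finger_force: 0.0
t 4.42 q [-0.14  0.53 -0.37  2.1   0.44  0.53 -2.65] p [0.4505 0.1232 0.2114] out/left tilt [ 3.2 -1.3]
R [[0.969, -0.241, 0.06], [-0.241, -0.97, -0.007], [0.06, -0.008, -0.998]] F [-0.4  0.1  0.1] grip 0.0 open mm 88.0
```

```bash
python3 -m jog '[[[0,0,-0.02,0,0,-0.18],[0,0,-0.02,0,0,-0.18],[0,0,-0.01,0,0,-0.18],[0,0,0,0,0,-0.18],[0,0,0,0,0,-0.18],[0,0,0,0,0,-0.18],[0,0,0,0,0,-0.18],[0,0,0,0,0,-0.18],[0,0,0,0,0,-0.18],[0,0,0,0,0,-0.18]]]'; python3 st.py;  python3 -m jog '[[[0,0,0,0,0,-0.18],[0,0,0,0,0,-0.18],[0,0,0,0,0,-0.18],[0,0,0,0,0,-0.18],[0,0,0,0,0,-0.18],[0,0,0,0,0,-0.18],[0,0,0,0,0,-0.18],[0,0,0,0,0,-0.18],[0,0,0,0,0,-0.18],[0,0,0,0,0,-0.18]]]'; python3 st.py
```

```text
clock: 5.68
tool_pos: [0.4472, 0.1236, 0.2613]
eef_rot: [0.707, 0.706, 0.018, 0.025]
contact_force: [0.6, -0.7, 0.4]
opening: 0.997
finger_force: 0.0
t 5.67 q [ 0.23  0.57 -0.97  2.03  0.7   0.85 -1.14] p [0.4472 0.1236 0.2613] out/left tilt [ 3.2 -1.4]
R [[0.002, 0.998, 0.061], [1.0, -0.001, -0.009], [-0.009, 0.061, -0.998]] F [ 0.6 -0.7  0.4] grip 0.0 open mm 87.8
clock: 6.92
tool_pos: [0.4473, 0.1235, 0.261]
eef_rot: [-0.114, 0.993, -0.008, 0.03]
contact_force: [0.0, -0.1, -0.3]
opening: 1.001
finger_force: 0.0
t 6.92 q [ 0.4   0.78 -1.4   2.02  0.93  1.14  0.37] p [0.4473 0.1235 0.261 ] out/left tilt [ 3.2 -1.5]
R [[-0.972, -0.225, 0.061], [-0.226, 0.974, -0.01], [-0.057, -0.023, -0.998]] F [ 0.  -0.1 -0.3] grip 0.0 open mm 88.2
```

The elbow has swung out (q3 = -1.4), which takes the wrist well away from the singularity. I tilt from here and check.

```bash
python3 -m jog '[[[0,0,0,0,-0.1,0],[0,0,0,0,-0.1,0],[0,0,0,0,-0.09,0]]]'; python3 st.py
python3 - <<'E'
from h import *
yaw=np.radians(12.9);ux=np.array([np.cos(yaw),np.sin(yaw),0]);uy=np.array([-ux[1],ux[0],0])
ax=np.cos(np.radians(20))*np.array([0,0,1])-np.sin(np.radians(20))*ux
Rt=R.from_matrix(np.c_[np.cross(uy,-ax),uy,-ax]);st=get_state();R0=R.from_quat(st['eef_rot'])
print((R0.inv()*Rt).as_rotvec().round(3),Rt.inv().apply(np.array([0.4583,.1295,.0856])-st['tool_pos']).round(4))
E
```

```text
clock: 7.3
tool_pos: [0.4472, 0.1235, 0.2613]
eef_rot: [-0.111, 0.978, 0.008, 0.175]
contact_force: [-0.3, -1.1, -0.1]
opening: 0.997
finger_force: 0.0
t 7.3 q [ 0.41  0.65 -1.37  2.29  1.3   0.89 -0.01] p [0.4472 0.1235 0.2613] out/left tilt [19.6 -2.2]
R [[-0.915, -0.22, 0.34], [-0.214, 0.975, 0.055], [-0.343, -0.022, -0.939]] F [-0.3 -1.1 -0.1] grip 0.0 open mm 87.8
[-0.022  0.001  0.004] [0.0486 0.0033 0.1692]
```

Works. I apply the small turn and lateral shift, then descend.

```bash
python3 -m jog '[[[0.0486,0.0033,0,-0.022,0,0.004],[0,0,0.02,0,0,0],[0,0,0.03,0,0,0],[0,0,0.03,0,0,0],[0,0,0.03,0,0,0],[0,0,0,0,0,0]]]'; python3 st.py
python3 - <<'E'
from h import *
a=snap('side');b=snap('top')
f=lambda s,x,y,w:cv2.resize(cv2.cvtColor(s['frame'],cv2.COLOR_RGB2BGR)[y:y+w,x:x+w],(400,400),interpolation=cv2.INTER_CUBIC)
cv2.imwrite('pics/c4.png',np.clip(np.hstack([f(a,190,120,70),f(b,190,170,60)])*1.7,0,255).astype(np.uint8))
st=get_state();R0=R.from_quat(st['eef_rot']);print(R0.inv().apply(np.array([0.4583,.1295,.0856])-st['tool_pos']).round(4))
E
```

```text
clock: 8.05
tool_pos: [0.4382, 0.1252, 0.1397]
eef_rot: [-0.111, 0.979, 0.02, 0.17]
contact_force: [-0.4, -0.2, -0.9]
opening: 1.003
finger_force: 0.0
t 8.05 q [ 0.24  0.92 -1.22  2.46  1.75  0.99 -0.46] p [0.4382 0.1252 0.1397] out/left tilt [19.3 -1. ]
R [[-0.918, -0.223, 0.329], [-0.21, 0.975, 0.076], [-0.337, 0.001, -0.941]] F [-0.4 -0.2 -0.9] grip 0.0 open mm 88.4
[ 0.0003 -0.0007  0.0595]
```

View pics/c4.png

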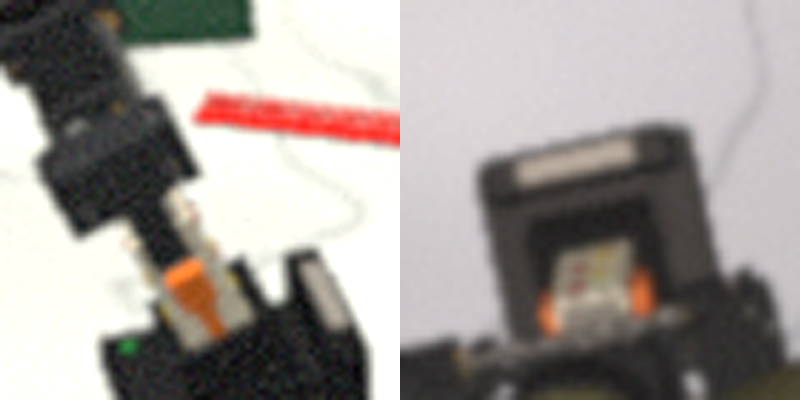

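The side crop shows the near finger lined up with the lean, its tip at (165,255) just above the button at (185,270). In the top crop the buttons at (548,312) and (645,292) lie evenly between the fingers. I descend to grip height.

```bash
python3 -m jog '[[[0,0,0.02,0,0,0],[0,0,0.02,0,0,0],[0,0,0.012,0,0,0],[0,0,0,0,0,0]]]'; python3 st.py;python3 -m jog '[[[0,0,0.0065,0,0,0],[0,0,0,0,0,0]]]'; python3 st.py
```

```text
clock: 8.65
tool_pos: [0.4564, 0.1296, 0.0924]
eef_rot: [-0.11, 0.979, 0.02, 0.172]
contact_force: [1.2, 0.6, -0.2]
opening: 1.0
finger_force: 0.0
t 8.65 q [ 0.22  1.05 -1.17  2.43  1.88  1.06 -0.5 ] p [0.4564 0.1296 0.0924] out/left tilt [19.5 -0.9]
R [[-0.917, -0.223, 0.332], [-0.209, 0.975, 0.077], [-0.341, 0.002, -0.94]] F [ 1.2  0.6 -0.2] grip 0.0 open mm 88.1
clock: 8.9
tool_pos: [0.4587, 0.1303, 0.0861]
eef_rot: [-0.11, 0.979, 0.02, 0.172]
contact_force: [0.4, 0.6, 0.5]
opening: 0.996
finger_force: 0.0
t 8.9 q [ 0.21  1.07 -1.16  2.43  1.89  1.07 -0.5 ] p [0.4587 0.1303 0.0861] out/left tilt [19.5 -0.9]
R [[-0.917, -0.223, 0.332], [-0.209, 0.975, 0.077], [-0.341, 0.002, -0.94]] F [0.4 0.6 0.5] grip 0.0 open mm 87.8
```

Close gently first, to centre by feel.

```bash
python3 -m jog '[[[0,0,0,0,0,0],[0,0,0,0,0,0],[0,0,0,0,0,0],[0,0,0,0,0,0],[0,0,0,0,0,0],[0,0,0,0,0,0]]]' 0.03 5; python3 st.py
```

```text
clock: 9.65
tool_pos: [0.4586, 0.1293, 0.0858]
eef_rot: [-0.11, 0.979, 0.019, 0.172]
contact_force: [0.6, -4.7, 2.2]
opening: 0.605
finger_force: 5.0
t 9.65 q [ 0.21  1.07 -1.16  2.43  1.89  1.07 -0.5 ] p [0.4586 0.1293 0.0858] out/left tilt [19.5 -1. ]
R [[-0.917, -0.222, 0.332], [-0.208, 0.975, 0.076], [-0.34, 0.0, -0.94]] F [ 0.6 -4.7  2.2] grip 5.0 open mm 53.3
```

```bash
python3 -m jog '[[[0,-0.0015,0,0,0,0],[0,0,0,0,0,0],[0,0,0,0,0,0]]]'; python3 st.py
```

```text
clock: 10.02
tool_pos: [0.4588, 0.1289, 0.0859]
eef_rot: [-0.11, 0.979, 0.02, 0.172]
contact_force: [-1.2, -3.6, 3.0]
opening: 0.597
finger_force: 5.0
t 10.03 q [ 0.22  1.07 -1.16  2.43  1.89  1.07 -0.5 ] p [0.4588 0.1289 0.0859] out/left tilt [19.5 -0.9]
R [[-0.917, -0.223, 0.332], [-0.209, 0.975, 0.078], [-0.34, 0.002, -0.94]] F [-1.2 -3.6  3. ] grip 5.0 open mm 52.6
```

```bash
python3 -m jog '[[[0,-0.0015,0,0,0,0],[0,0,0,0,0,0],[0,0,0,0,0,0]]]'; python3 st.py
```

```text
clock: 10.4
tool_pos: [0.4591, 0.1282, 0.0861]
eef_rot: [-0.111, 0.979, 0.021, 0.172]
contact_force: [-1.1, -0.6, 1.3]
opening: 0.587
finger_force: 5.0
t 10.4 q [ 0.22  1.07 -1.16  2.43  1.89  1.06 -0.5 ] p [0.4591 0.1282 0.0861] out/left tilt [19.5 -0.7]
R [[-0.917, -0.224, 0.331], [-0.209, 0.975, 0.079], [-0.341, 0.003, -0.94]] F [-1.1 -0.6  1.3] grip 5.0 open mm 51.7
```

Centred. I squeeze firmly and push down step by step.

```bash
python3 -m jog '[[[0,0,0,0,0,0],[0,0,0,0,0,0],[0,0,0.0015,0,0,0],[0,0,0.0015,0,0,0],[0,0,0,0,0,0]]]' 0.03 25; python3 st.py; python3 -m jog '[[[0,0,0.001,0,0,0],[0,0,0.001,0,0,0],[0,0,0,0,0,0]]]'; python3 st.py
```

```text
clock: 11.02
tool_pos: [0.4601, 0.1283, 0.0832]
eef_rot: [-0.111, 0.979, 0.021, 0.172]
contact_force: [-1.5, 1.2, 1.8]
opening: 0.56
finger_force: 25.0
t 11.03 q [ 0.22  1.07 -1.15  2.43  1.9   1.07 -0.5 ] p [0.4601 0.1283 0.0832] out/left tilt [19.5 -0.7]
R [[-0.917, -0.224, 0.331], [-0.209, 0.975, 0.079], [-0.341, 0.003, -0.94]] F [-1.5  1.2  1.8] grip 25.0 open mm 49.4
clock: 11.4
tool_pos: [0.4612, 0.127, 0.0813]
eef_rot: [-0.11, 0.979, 0.019, 0.172]
contact_force: [-3.0, -0.7, 5.2]
opening: 0.419
finger_force: 25.0
t 11.4 q [ 0.22  1.08 -1.15  2.43  1.9   1.07 -0.5 ] p [0.4612 0.127  0.0813] out/left tilt [19.5 -0.9]
R [[-0.917, -0.222, 0.333], [-0.208, 0.975, 0.076], [-0.341, 0.0, -0.94]] F [-3.  -0.7  5.2] grip 25.0 open mm 36.9
```

```bash
python3 -m jog '[[[0,0,0.0005,0,0,0],[0,0,0,0,0,0]]]'; python3 st.py
python3 - <<'E'
from h import *
a=snap('side');b=snap('top')
f=lambda s,x,y,w:cv2.resize(cv2.cvtColor(s['frame'],cv2.COLOR_RGB2BGR)[y:y+w,x:x+w],(400,400),interpolation=cv2.INTER_CUBIC)
cv2.imwrite('pics/c5.png',np.clip(np.hstack([f(a,195,130,60),f(b,195,170,60)])*1.7,0,255).astype(np.uint8))
E
```

```text
clock: 11.65
tool_pos: [0.4613, 0.127, 0.0808]
eef_rot: [-0.11, 0.979, 0.019, 0.172]
contact_force: [-1.9, -1.2, 5.3]
opening: 0.416
finger_force: 25.0
t 11.65 q [ 0.22  1.08 -1.15  2.43  1.91  1.07 -0.5 ] p [0.4613 0.127  0.0808] out/left tilt [19.5 -0.9]
R [[-0.917, -0.222, 0.333], [-0.208, 0.975, 0.076], [-0.341, 0.0, -0.94]] F [-1.9 -1.2  5.3] grip 25.0 open mm 36.6
```

View pics/c5.png

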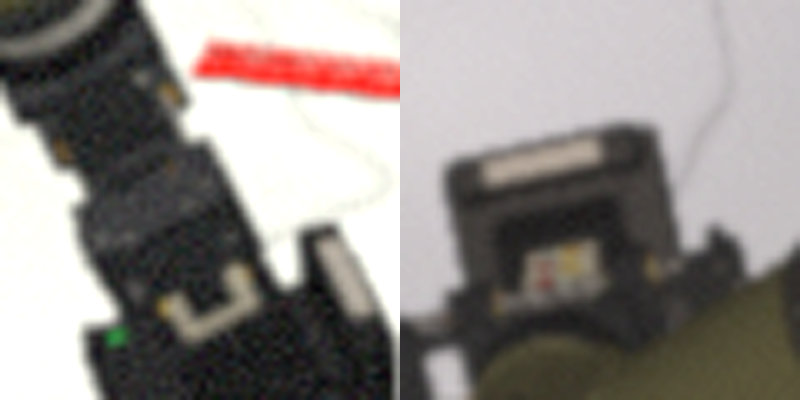

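The near finger covers the button and sits centred on the white body (side crop, body edges at (165,305) and (250,280)). The opening dropped by 12.5 mm, so both buttons are right in. Now pull out along the lean.

```bash
python3 -m jog '[[[0,0,-0.003,0,0,0],[0,0,-0.005,0,0,0],[0,0,-0.005,0,0,0],[0,0,0,0,0,0]]]'; python3 st.py;  python3 -m jog '[[[0,0,-0.007,0,0,0],[0,0,-0.008,0,0,0],[0,0,-0.01,0,0,0],[0,0,0,0,0,0]]]'; python3 st.py
```

```text
clock: 12.25
tool_pos: [0.457, 0.1267, 0.0932]
eef_rot: [-0.11, 0.979, 0.02, 0.172]
contact_force: [-0.0, -0.0, -1.2]
opening: 0.419
finger_force: 25.0
t 12.25 q [ 0.22  1.05 -1.16  2.44  1.88  1.06 -0.49] p [0.457  0.1267 0.0932] out/left tilt [19.5 -0.8]
R [[-0.917, -0.222, 0.332], [-0.208, 0.975, 0.077], [-0.341, 0.002, -0.94]] F [-0.  -0.  -1.2] grip 25.0 open mm 36.9
clock: 12.75
tool_pos: [0.4486, 0.1249, 0.1174]
eef_rot: [-0.11, 0.979, 0.02, 0.172]
contact_force: [0.2, -0.3, -1.7]
opening: 0.419
finger_force: 25.0
t 12.75 q [ 0.24  0.98 -1.19  2.45  1.82  1.02 -0.48] p [0.4486 0.1249 0.1174] out/left tilt [19.6 -0.8]
R [[-0.916, -0.223, 0.333], [-0.209, 0.975, 0.078], [-0.342, 0.002, -0.94]] F [ 0.2 -0.3 -1.7] grip 25.0 open mm 36.9
```

```bash
python3 -m jog '[[[0,0,-0.015,0,0,0],[0,0,-0.015,0,0,0],[0,0,-0.02,0,0,0],[-0.02,0,-0.02,0,0.1,0],[-0.02,0,-0.02,0,0.1,0],[-0.02,0,-0.01,0,0.1,0],[0,0,0,0,0.045,0],[0,0,0,0,0,0]]]'; python3 st.py
python3 - <<'E'
from h import *
a=snap('side')
f=lambda s,x,y,w:cv2.resize(cv2.cvtColor(s['frame'],cv2.COLOR_RGB2BGR)[y:y+w,x:x+w],(500,500),interpolation=cv2.INTER_CUBIC)
cv2.imwrite('pics/c6.png',f(a,180,90,110))
st=get_state();R0=R.from_quat(st['eef_rot'])
v=R0.apply([0,0,1]);print('tilt fix tool rotvec',R0.inv().apply(np.cross(v,[0,0,-1])).round(4),'to tray tool',R0.inv().apply(np.array([.572,-.13,.19])-st['tool_pos']).round(4))
E
```

```text
clock: 13.75
tool_pos: [0.4695, 0.1255, 0.2139]
eef_rot: [-0.11, 0.994, -0.005, 0.02]
contact_force: [0.2, 0.2, -1.3]
opening: 0.418
finger_force: 25.0
t 13.75 q [ 0.32  0.8  -1.21  2.01  0.96  1.01  0.42] p [0.4695 0.1255 0.2139] out/left tilt [ 2.2 -1. ]
R [[-0.975, -0.219, 0.042], [-0.219, 0.976, -0.006], [-0.039, -0.015, -0.999]] F [ 0.2  0.2 -1.3] grip 25.0 open mm 36.8
tilt fix tool rotvec [-0.0157  0.0388  0.    ] to tray tool [-0.0435 -0.2714  0.0296]
```

View pics/c6.png

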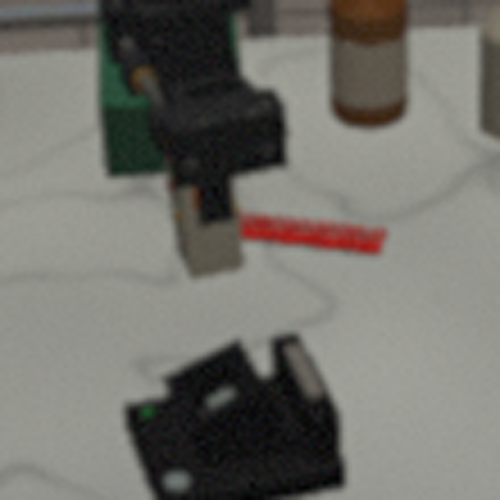

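The magazine is out and hangs upright in the gripper (crop (208,240)), and the socket at (220,400) is empty. Carry it over the tray.

```bash
python3 -m jog '[[[0,0,0,-0.016,0.039,0],[-0.0073,-0.045,0.002,0,0,0],[-0.0073,-0.045,0.002,0,0,0],[-0.0073,-0.045,0.002,0,0,0],[-0.0073,-0.045,0.002,0,0,0],[-0.0073,-0.045,0.002,0,0,0],[-0.0073,-0.046,0.002,0,0,0],[0,0,0,0,0,0]]]'; python3 st.py
python3 - <<'E'
from h import *
st=get_state();R0=R.from_quat(st['eef_rot'])
v=R0.apply([0,0,1]);print('tilt fix tool rotvec',R0.inv().apply(np.cross(v,[0,0,-1])).round(4),'to tray tool',R0.inv().apply(np.array([.572,-.13,.05])-st['tool_pos']).round(4))
E
```

```text
clock: 14.8
tool_pos: [0.5709, -0.1337, 0.2002]
eef_rot: [-0.107, 0.994, -0.001, -0.001]
contact_force: [-0.5, 1.3, -2.6]
opening: 0.422
finger_force: 25.0
t 14.8 q [ 0.75  0.95 -1.2   1.7   0.96  1.2   1.07] p [ 0.5709 -0.1337  0.2002] out/left tilt [-0.1 -0.1]
R [[-0.977, -0.214, -0.002], [-0.214, 0.977, -0.002], [0.002, -0.002, -1.0]] F [-0.5  1.3 -2.6] grip 25.0 open mm 37.2
tilt fix tool rotvec [-0.0017 -0.0022  0.    ] to tray tool [-0.0022  0.0037  0.1502]
```

```bash
python3 -m jog '[[[-0.002,0.0035,0.03,0,0,0],[0,0,0.035,0,0,0],[0,0,0.035,0,0,0],[0,0,0.025,0,0,0],[0,0,0.01,0,0,0],[0,0,0,0,0,0]]]'; python3 st.py;python3 -m jog '[[[0,0,0.004,0,0,0],[0,0,0.004,0,0,0],[0,0,0,0,0,0]]]'; python3 st.py
```

```text
clock: 15.55
tool_pos: [0.5721, -0.1244, 0.0669]
eef_rot: [-0.112, 0.994, 0.001, -0.0]
contact_force: [-0.8, -0.3, -1.8]
opening: 0.414
finger_force: 25.0
t 15.55 q [ 0.68  1.12 -1.07  1.78  1.17  1.03  0.92] p [ 0.5721 -0.1244  0.0669] out/left tilt [-0.1  0.1]
R [[-0.975, -0.222, -0.001], [-0.222, 0.975, 0.001], [0.0, 0.001, -1.0]] F [-0.8 -0.3 -1.8] grip 25.0 open mm 36.5
clock: 15.92
tool_pos: [0.5725, -0.1253, 0.0589]
eef_rot: [-0.111, 0.994, 0.0, -0.0]
contact_force: [-1.3, -0.3, -3.5]
opening: 0.416
finger_force: 25.0
t 15.93 q [ 0.68  1.13 -1.06  1.78  1.19  1.02  0.91] p [ 0.5725 -0.1253  0.0589] out/left tilt [-0.  0.]
R [[-0.975, -0.22, -0.0], [-0.22, 0.975, 0.0], [0.0, 0.001, -1.0]] F [-1.3 -0.3 -3.5] grip 25.0 open mm 36.6
```

```bash
python3 -m jog '[[[0,0,0.003,0,0,0],[0,0,0.003,0,0,0],[0,0,0,0,0,0]]]'; python3 st.py;python3 -m jog '[[[0,0,0.002,0,0,0],[0,0,0,0,0,0]]]'; python3 st.py
```

```text
clock: 16.3
tool_pos: [0.5723, -0.1252, 0.0526]
eef_rot: [-0.111, 0.994, 0.0, -0.0]
contact_force: [-0.4, -0.5, -2.2]
opening: 0.416
finger_force: 25.0
t 16.3 q [ 0.68  1.14 -1.06  1.79  1.2   1.02  0.91] p [ 0.5723 -0.1252  0.0526] out/left tilt [-0.  0.]
R [[-0.975, -0.22, -0.001], [-0.22, 0.975, 0.001], [0.001, 0.001, -1.0]] F [-0.4 -0.5 -2.2] grip 25.0 open mm 36.6
clock: 16.55
tool_pos: [0.5729, -0.125, 0.0513]
eef_rot: [-0.111, 0.994, 0.0, 0.0]
contact_force: [-0.0, 0.3, 1.2]
opening: 0.414
finger_force: 25.0
t 16.55 q [ 0.68  1.14 -1.06  1.79  1.2   1.02  0.91] p [ 0.5729 -0.125   0.0513] out/left tilt [0.  0.1]
R [[-0.975, -0.221, 0.001], [-0.221, 0.975, 0.001], [-0.001, 0.001, -1.0]] F [-0.   0.3  1.2] grip 25.0 open mm 36.5
```

It touches the floor at the expected height (TCP z 0.051). I seat it by another millimetre and let go.

```bash
python3 -m jog '[[[0,0,0.001,0,0,0],[0,0,0,0,0,0],[0,0,0,0,0,0]]]'; python3 st.py; python3 -m jog '[[[0,0,0,0,0,0],[0,0,0,0,0,0],[0,0,0,0,0,0],[0,0,0,0,0,0],[0,0,0,0,0,0],[0,0,0,0,0,0]]]' 0.085 5; python3 st.py
```

```text
clock: 16.92
tool_pos: [0.573, -0.1249, 0.0512]
eef_rot: [-0.111, 0.994, 0.0, 0.001]
contact_force: [-1.4, 0.4, 7.7]
opening: 0.421
finger_force: 25.0
t 16.93 q [ 0.68  1.15 -1.06  1.79  1.2   1.02  0.9 ] p [ 0.573  -0.1249  0.0512] out/left tilt [0.1 0. ]
R [[-0.975, -0.221, 0.001], [-0.221, 0.975, 0.001], [-0.001, 0.0, -1.0]] F [-1.4  0.4  7.7] grip 25.0 open mm 37.1
clock: 17.68
tool_pos: [0.5725, -0.1252, 0.0498]
eef_rot: [-0.111, 0.994, 0.0, -0.0]
contact_force: [-0.8, 0.5, 0.1]
opening: 0.965
finger_force: 0.0
t 17.68 q [ 0.68  1.15 -1.06  1.79  1.2   1.02  0.9 ] p [ 0.5725 -0.1252  0.0498] out/left tilt [-0.  0.]
R [[-0.975, -0.22, -0.0], [-0.22, 0.975, 0.001], [0.0, 0.001, -1.0]] F [-0.8  0.5  0.1] grip 0.0 open mm 85.0
```

```bash
python3 -m jog '[[[0,0,-0.02,0,0,0],[0,0,-0.03,0,0,0],[0,0,-0.04,0,0,0],[0,0,-0.05,0,0,0],[0,0,-0.05,0,0,0],[0.05,0,0,0,0,0],[0.05,0,0,0,0,0],[0,0,0,0,0,0]]]'; python3 st.py
python3 - <<'E'
from h import *
a=snap('side');b=snap('top')
A=cv2.resize(cv2.cvtColor(a['frame'],cv2.COLOR_RGB2BGR)[120:380,180:440],(400,400))
f=lambda s,x,y,w:cv2.resize(cv2.cvtColor(s['frame'],cv2.COLOR_RGB2BGR)[y:y+w,x:x+w],(400,400),interpolation=cv2.INTER_CUBIC)
cv2.imwrite('pics/c7.png',np.clip(np.hstack([A,f(a,235,200,75)])*1.5,0,255).astype(np.uint8))
E
```

```text
clock: 18.68
tool_pos: [0.4715, -0.1487, 0.2407]
eef_rot: [-0.111, 0.994, -0.001, -0.001]
contact_force: [0.7, 0.3, 0.8]
opening: 0.964
finger_force: 0.0
t 18.68 q [ 0.92  0.82 -1.29  1.92  0.89  1.14  1.06] p [ 0.4715 -0.1487  0.2407] out/left tilt [-0.1 -0.2]
R [[-0.975, -0.221, -0.003], [-0.221, 0.975, -0.003], [0.003, -0.002, -1.0]] F [0.7 0.3 0.8] grip 0.0 open mm 84.9
```

View pics/c7.png

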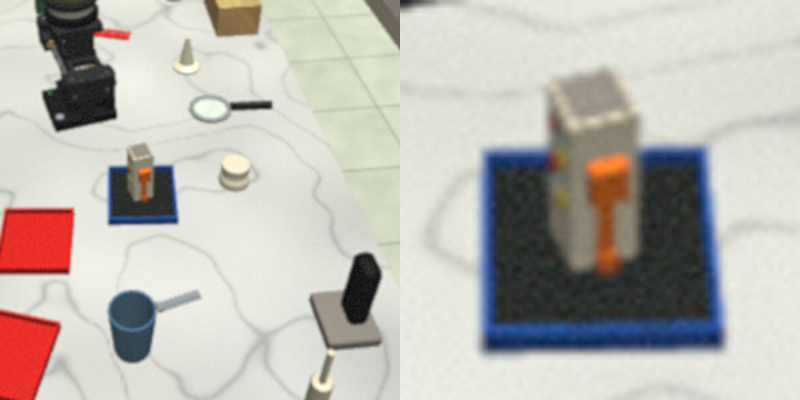

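The magazine stands upright inside the blue tray (crop (595,170)) with its button out again. The visible nearby things are in place and the gripper is clear.

```bash
python3 -c "
from plant import *
print(finish_job())"
```

```text
the job is handed in; nothing more can be done
None
```

The magazine is out of the dispenser and stands upright on the blue tray's floor, and the job was handed in at about 19 s; finish_job gave no verdict.

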